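# Find the parts case that rattles and present it

### The job

A part has come loose inside one of the three sealed orange cases. Move the blue carton off the middle case and set it aside on the worktop, then pick up and shake the left, the middle and the right case in that order, putting each flat down on the worktop before the next, to find out which one rattles. Finish with the rattling case held up, level and still in the gripper, above the round blue inspection pad, its centre some 20 cm over the worktop (do not put it down or let it go); the other two stay flat on the worktop and the bottle, beaker and petri dishes are left alone.

Things in the scene. Friction and masses are not known exactly. Their poses are not given: they have to be found in the camera images.
- kit_box_center (a point): small dark blue carton, 30 x 62 x 85 mm (x, y, z), 0.12 kg, standing upright on the lid of the middle case; the point is its centre, 42.5 mm above its underside; x along its 30 mm thickness (take it across this), z up. The worktop at x 0.575, y -0.02 is always free to stand it there
- case_a_center (a point): the left of three like cases (+y is left): sealed hard plastic case, orange, black latches at both ends, pale blank label on the lid, 140 x 60 x 50 mm (long, wide, high), flat on the worktop, about 0.45 kg. The point is its centre, 25 mm above its underside; x along the 140 mm, y across the 60 mm (grasp across this, at mid-length), z up
- case_a: the left case; origin at the centre of its underside. In one of the three cases (any, unmarked) a loose 0.2 kg ball rolls 48 mm either way from the middle along x when it is shaken lengthwise or tipped over 0.05 rad, and may roll back in part when levelled; in the others that weight is packed firm. Felt only at the wrist: tipping one way, then the other, shifts the ball's moment by 0.1 to 0.19 N m
- case_b_center (a point): the middle of three like cases (+y is left): sealed hard plastic case, orange, black latches at both ends, pale blank label on the lid, 140 x 60 x 50 mm (long, wide, high), flat on the worktop, about 0.45 kg. The point is its centre, 25 mm above its underside; x along the 140 mm, y across the 60 mm (grasp across this, at mid-length), z up
- case_b: the middle case; origin at the centre of its underside. In one of the three cases (any, unmarked) a loose 0.2 kg ball rolls 48 mm either way from the middle along x when it is shaken lengthwise or tipped over 0.05 rad, and may roll back in part when levelled; in the others that weight is packed firm. Felt only at the wrist: tipping one way, then the other, shifts the ball's moment by 0.1 to 0.19 N m
- case_c_center (a point): the right of three like cases (+y is left): sealed hard plastic case, orange, black latches at both ends, pale blank label on the lid, 140 x 60 x 50 mm (long, wide, high), flat on the worktop, about 0.45 kg. The point is its centre, 25 mm above its underside; x along the 140 mm, y across the 60 mm (grasp across this, at mid-length), z up
- case_c: the right case; origin at the centre of its underside. In one of the three cases (any, unmarked) a loose 0.2 kg ball rolls 48 mm either way from the middle along x when it is shaken lengthwise or tipped over 0.05 rad, and may roll back in part when levelled; in the others that weight is packed firm. Felt only at the wrist: tipping one way, then the other, shifts the ball's moment by 0.1 to 0.19 N m
- pad: round blue inspection pad with a thin white ring, 90 mm across, 3 mm thick, fixed on the worktop beyond the cases; origin at the centre of its underside
- beaker: clear empty beaker, 61 mm across, 70 mm high, a bystander standing on the worktop; origin at the centre of its underside
- petri_stack: stack of petri dishes, 91 mm across, 48 mm high, a bystander standing on the worktop; origin at the centre of its underside
- bottle_7: clear reagent bottle with pale blue content and yellow cap, 70 mm across, 145 mm high, a bystander standing on the worktop; origin at the centre of its underside
There are look-alikes about, which are no part of the job. Of the things shaped like the pad, the blue one is meant.

How it is judged:
By the outcome, as a careful person would: the job done as asked, in the order asked, and still so for the second after the job is handed in, while the arm keeps its last pose, push and grip.
It also fails if it takes over 72 s, if anything falls off the work surface, if the arm or the gripper's body presses on something with over 40 N, if the wrist force passes 120 N, or if a joint passes its speed limit or range.

### The arm

A 6-joint arm with a two-finger parallel gripper is mounted at the origin on a cart in front of the work surface, level with it; the furniture and walls round the work are solid. World frame = base frame: x ahead of the robot, y to its left, z up, the work surface at z = 0. Lengths are in mm, angles in rad, forces in N, time in s.
With the tool pointing down it reaches from about 150 to 775 mm from the base axis. Payload 6.1 kg.
Tool frame: the origin (TCP) lies midway between the tips of the shut fingers; the grasp point (between the pads) lies 19 mm behind it; z points along the fingers, y is the line along which they close (so a half turn about z gives the same grasp; the last joint's range is limited). The gripper opens to 85 mm and grips with 20 to 120 N. Pads are 22 mm wide; open, the fingers measure 114 mm over their backs; the gripper's body (76 mm by 85 mm) begins 54 mm behind the grasp point. The pads swing forward as they close: fully open they stand 13 mm farther back than shut.
Start: joints at [1.147, 0.126, -0.04, 1.405, 0, 1.571], TCP at [215.886, 478.541, 231.295] pointing down, gripper open.
Joint ranges: [-2.72, 2.72], [-0.95, 1.95], [-1.27, 1.35], [-1.78, 2.02], [-1.46, 1.47], [-3.14, 3.14]. Speed limits (rad/s): [2.39, 2.39, 3.01, 3.14, 3.14, 3.14].

### API

Orientations are given as a unit quaternion [w, x, y, z].
In Python, from workcell import get_state, capture, camera_params, hand_in gives the robot as it stands.
- The arm moves only by the shell command python3 -m crank 'ROWS'. ROWS is JSON, a list of rows, each a list of 5 numbers: the gripper command: -1 is fully open, 1 is shut, values between are in proportion, then the shift along the world's x, y, z in mm, then the turn about the world's z in units of 6 degrees (1.0 is 6 degrees). A call has 1 to 8 rows; each row is the pose to reach, as a shift and turn from the pose commanded when the call began; what a row does not reach only later rows make up. A row lasts 1/12 s, in which the tool goes at most 41.7 mm and 7.16 degrees, less where a joint would pass 70% of its speed; a pose out of reach is approached as far as the arm can. A call with a gripper value outside its range is refused whole. The fingers move at their own pace and stop on an object; the grip force is fixed at half the most. Time passes only in rows, so rows that repeat a pose let the fingers close. It gives the time, the measured TCP pose, the force, the opening and the grip force at its end, in the units of the state.
- get_state(): the state, without advancing time (a new reading comes with each control period).
- capture(name): name is "side" or "top" or "wrist"; returns the picture (480x640x3 uint8, blue, green, red); there is no depth.
- camera_params(name): a dict with "fx", "fy", "cx", "cy" (pixels), "pose" (4x4, takes a point from camera to world coordinates); the wrist camera has in their place "T_tool_cam" (4x4, takes a point from camera to tool coordinates, whose origin is the TCP and whose axes are the flange's). Camera axes: x right, y up, looking along -z (the intrinsics and any distortion apply to the point x, -y, -z); pixel columns grow to the right and rows downward; lengths in mm; the calibration is good to about 2 mm. A picture is of the moment at which its call begins: read the wrist's pose just before it. camera_params takes no time and is no camera call.
- hand_in(): hands the job in; it is judged then, once.
The state is a dict: "t": time; "joint_positions": joint angles; "qvel": joint speeds; "joint_efforts": joint torques, N m; "tcp_pos": TCP position; "ee_rot": TCP orientation; "wrist_force": force on the tool from outside, world axes, zero at the start; "ft_torque": the same for the moment, N m; "grip_width": opening from 0.0 (shut) to 1.0 (fully open); "grip_force": force on a finger pad.
Only numpy, scipy, OpenCV 4.12 (cv2) and the standard library are available. Lean on these libraries where they do the work, as an engineer would, in place of code of your own. Each camera call takes 0.05 s, during which the arm holds its last target. There are 200 camera calls.

## Working session

There is one attempt and no reset: what is moved stays moved. The work goes in short steps, Python scripts to look and compute and a shell command to move; the robot and the scene stay as the last step left them, time stands still between calls to the robot, and variables do not carry over. Pictures are saved under pics/ and viewed, at most 10 in all, crops included, and the job is handed in when it is done.

```bash
mkdir -p pics; ls; python3 - <<'E'
from workcell import *
import cv2,numpy as np
s=get_state();print({k:np.round(v,3).tolist() for k,v in s.items()})
for n in("side","top","wrist"):
    p=camera_params(n);print(n,{k:np.round(v,3).tolist() for k,v in p.items()})
cv2.imwrite("pics/top0.png",capture("top"));cv2.imwrite("pics/side0.png",capture("side"))
E
```

```text
pics
{'t': 0.0, 'joint_positions': [1.147, 0.126, -0.041, 1.405, -0.0, 1.571], 'qvel': [-0.0, 0.002, 0.0, -0.002, 0.001, -0.001], 'joint_efforts': [-0.0, -43.591, 35.293, 0.017, 0.0, 0.0], 'tcp_pos': [215.723, 478.162, 230.516], 'ee_rot': [-0.0, 0.21, 0.978, -0.001], 'wrist_force': [-0.271, 0.842, -0.217], 'ft_torque': [0.023, 0.004, -0.04], 'grip_force': 0.0, 'grip_width': 1.001}
side {'fx': 467.034, 'fy': 467.034, 'cx': 315.787, 'cy': 240.11, 'pose': [[0.912, 0.28, -0.298, 103.099], [-0.409, 0.598, -0.69, -934.359], [-0.015, 0.751, 0.66, 1062.414], [0.0, 0.0, 0.0, 1.0]]}
top {'fx': 489.197, 'fy': 489.197, 'cx': 318.686, 'cy': 240.513, 'pose': [[-0.025, 0.983, -0.179, 305.525], [-1.0, -0.027, -0.01, 55.02], [-0.014, 0.179, 0.984, 1294.701], [0.0, 0.0, 0.0, 1.0]]}
wrist {'fx': 331.695, 'fy': 331.695, 'cx': 320.502, 'cy': 236.137, 'T_tool_cam': [[0.0, 0.949, 0.316, 81.047], [1.0, -0.0, -0.0, 0.006], [-0.0, 0.316, -0.949, -141.875], [0.0, 0.0, 0.0, 1.0]]}
```

View pics/top0.png

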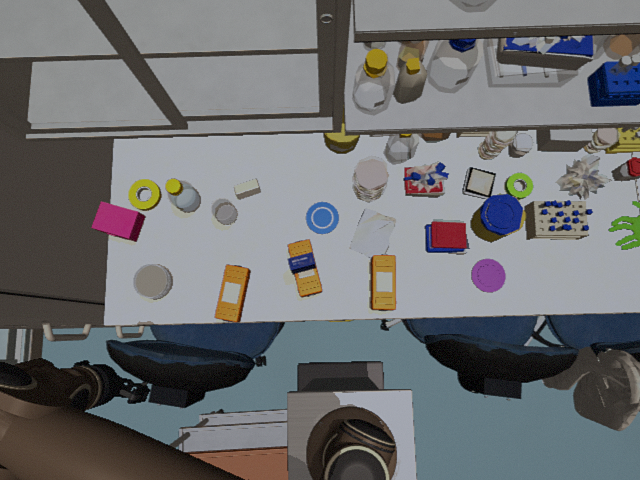

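View pics/side0.png

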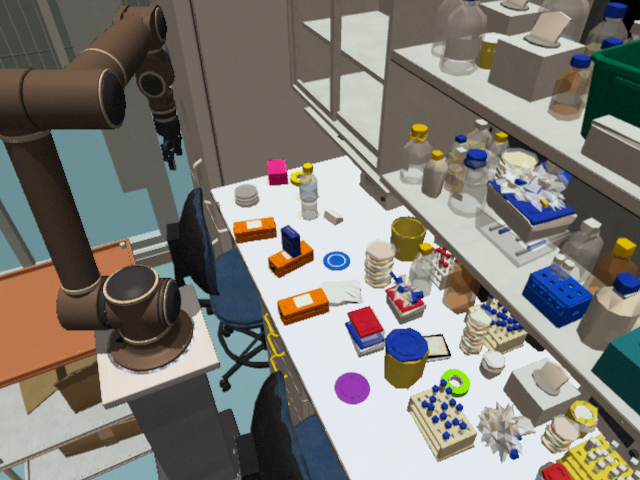

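The top view has image up = +x and image left = +y. The three orange cases are at (232,292), (304,268) and (383,282). The navy carton stands on the middle one at about (302,262), and the blue ringed pad is at (322,217). Look-alikes are the purple disc (488,276), the yellow ring (144,194), the green ring (519,185), the magenta box (118,221), and the blue/red boxes at (446,236). The beaker is about (224,211), the bottle (183,195), the petri stack probably (152,281), and there's an eraser at (247,187).

```bash
cat > h.py <<'E'
from workcell import *
import cv2,numpy as np
from scipy.spatial.transform import Rotation as R
def campose(n,s=None):
    p=camera_params(n)
    if n!="wrist": return p,np.array(p["pose"])
    T=np.eye(4);q=s["ee_rot"];T[:3,:3]=R.from_quat([q[1],q[2],q[3],q[0]]).as_matrix();T[:3,3]=s["tcp_pos"]
    return p,T@np.array(p["T_tool_cam"])
def cast(n,uv,z,s=None):
    p,T=campose(n,s);uv=np.atleast_2d(np.float64(uv))
    d=np.c_[(uv[:,0]-p["cx"])/p["fx"],-(uv[:,1]-p["cy"])/p["fy"],-np.ones(len(uv))]@T[:3,:3].T
    return (T[:3,3]+d*((z-T[2,3])/d[:,2])[:,None])[:,:2]
def mask(im,lo,hi): return cv2.inRange(cv2.cvtColor(im,cv2.COLOR_BGR2HSV),lo,hi)
ORANGE=((8,150,90),(20,255,255));NAVY=((110,100,30),(130,255,190));BLUE=((100,120,120),(112,255,255))
def blobs(m,amin=150):
    m=cv2.morphologyEx(m,cv2.MORPH_CLOSE,np.ones((5,5)))
    return [c for c in cv2.findContours(m,cv2.RETR_EXTERNAL,cv2.CHAIN_APPROX_NONE)[0] if cv2.contourArea(c)>amin]
def rect(n,c,z,s=None):
    P=cast(n,c[:,0],z,s).astype(np.float32);(x,y),(a,b),t=cv2.minAreaRect(P)
    if a<b:a,b,t=b,a,t+90
    return np.round([x,y,a,b,(t+90)%180-90],1)
E
python3 - <<'E'
from h import *
im=cv2.imread("pics/top0.png");print(get_state()["t"])
for nm,cl,z in(("or",ORANGE,25),("navy",NAVY,135),("pad",BLUE,3)):
    for c in blobs(mask(im,*cl),60):
        x,y,w,h=cv2.boundingRect(c)
        if y>130 and x<460: print(nm,(x+w//2,y+h//2),rect("top",c,z))
for nm,uv,z in(("beaker",(224,211),35),("bottle",(176,187),145),("petri",(152,281),45),("eraser",(247,187),15),("white bag",(374,232),10),("petri2",(370,172),60)): print(nm,cast("top",uv,z).round())
im=im[150:330,100:420];cv2.imwrite("pics/crop.png",cv2.resize(im,None,fx=2.5,fy=2.5,interpolation=cv2.INTER_CUBIC))
E
```

```text
0.1
or (308, 282) [428.2  97.9  63.1  59.1  13.3]
or (232, 293) [406.2 295.7 141.3  61.5 -12.2]
or (384, 282) [423.9 -98.2 141.1  60.   -2.5]
or (300, 248) [519.2 118.2  59.3  34.8 -76.4]
navy (171, 346) [278.2 417.6  35.4  34.2  88.6]
navy (213, 344) [279.7 320.1 274.7  93.4 -89.9]
navy (480, 328) [ 299.2 -303.3  246.1   53.6   90. ]
navy (301, 263) [464.9 108.7  58.7  36.9 -77.3]
navy (445, 239) [ 513.3 -235.8   93.6   64.    85.7]
navy (412, 176) [ 673.6 -167.4   39.6   18.    88.3]
navy (442, 170) [ 686.5 -242.8   34.9   29.4   65.3]
pad (322, 218) [604.   57.7  85.5  83.5 -46. ]
beaker [[622. 317.]]
bottle [[658. 412.]]
petri [[440. 498.]]
eraser [[692. 259.]]
white bag [[559. -81.]]
petri2 [[710. -72.]]
```

View pics/crop.png

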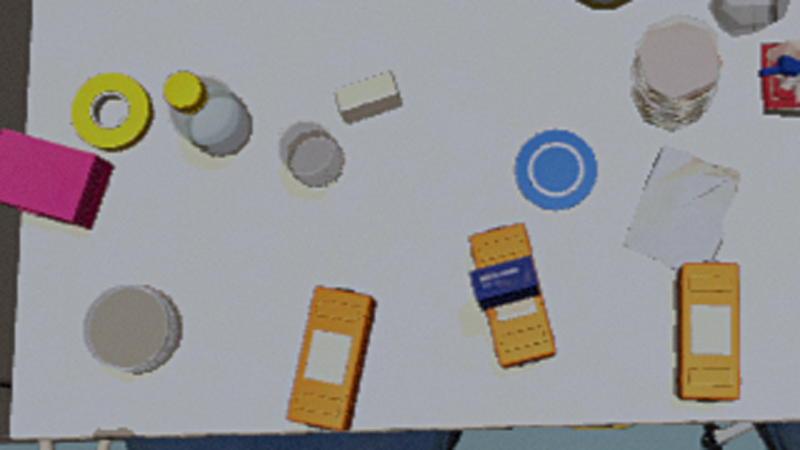

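The crop confirms the choices. The orange cases are a (crop 330,358), b (515,295) under the navy carton, and c (710,330). The pad is the blue ringed disc at (556,170). Case b works out to about (467,106) with yaw about +13°, and the carton agrees with it at about (468,109). I'll move above the carton.

```bash
python3 -m crank '[[-1,126,-185,0,-4.4],[-1,126,-185,0,-4.4],[-1,126,-185,0,-4.4],[-1,126,-185,0,-4.4],[-1,126,-185,0,-4.4],[-1,126,-185,0,-4.4]]'; python3 -m crank '[[-1,125,-185,-10,-4.4],[-1,125,-185,-10,-4.4],[-1,125,-185,-10,-4.4],[-1,125,-185,-10,-4.4],[-1,125,-185,-10,-4.4],[-1,125,-185,-10,-4.4],[-1,125,-185,-10,-4.4]]'
python3 - <<'E'
from h import *
s=get_state();im=capture("wrist");cv2.imwrite("pics/w0.png",im)
print(s["t"],s["tcp_pos"],s["ee_rot"],s["ft_torque"])
for nm,cl,z in(("or",ORANGE,50),("navy",NAVY,135)):
    for c in blobs(mask(im,*cl),300): print(nm,cv2.boundingRect(c),rect("wrist",c,z,s))
E
```

```text
t: 0.6
tcp_pos: [343.3, 289.9, 231.1]
ee_rot: [0.001, 0.43, 0.903, -0.001]
wrist_force: [-0.4, -0.2, 0.2]
grip_width: 0.994
grip_force: 0.0
t: 1.18
tcp_pos: [468.2, 105.6, 220.4]
ee_rot: [-0.0, 0.625, 0.781, -0.001]
wrist_force: [-0.1, 0.7, 0.6]
grip_width: 1.0
grip_force: 0.0
1.1833 [468.19830121 105.62458591 220.37092771] [-9.35665907e-05  6.25040348e-01  7.80592119e-01 -7.05589881e-04] [0.06267544 0.04057781 0.09594759]
or (208, 343, 99, 58) [438.3 -91.6 105.3  62.2  -2.7]
or (245, 181, 58, 60) [423.5  97.9  58.8  54.7 -78.4]
or (340, 180, 49, 61) [509.1 117.7  59.7  45.3 -73.7]
or (254, 0, 124, 54) [429.6 258.7  98.8  37.8  12.6]
navy (302, 188, 40, 87) [467.4 113.4  65.   27.7 -76.2]
```

View pics/w0.png

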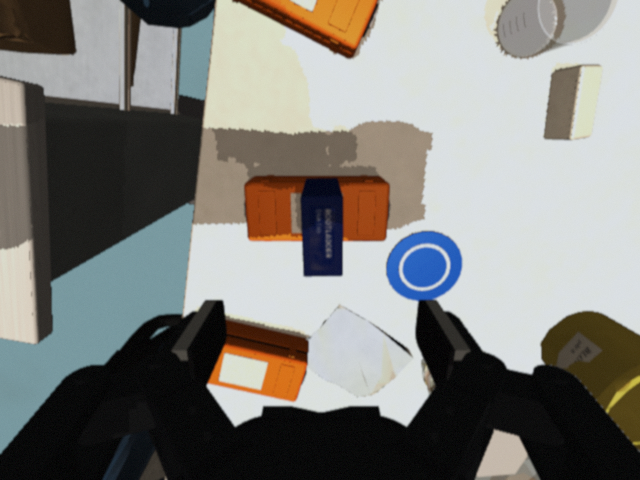

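The wrist view shows the carton's top around (322,230) over the middle case (317,208), centred under the fingers. The pad is at (424,265) and the right case at (260,360). The carton lies at x≈467, y≈109–113, yaw 13°. I'll descend and grip.

```bash
python3 -m crank '[[-1,0,3,-70,0],[-1,0,3,-100,0],[-1,0,3,-130,0],[-1,0,3,-142,0],[-1,0,3,-142,0],[1,0,3,-142,0],[1,0,3,-142,0],[1,0,3,-142,0]]'; python3 -m crank '[[1,0,0,0,0],[1,0,0,0,0],[1,0,0,0,0],[1,0,0,0,0]]';python3 -m crank '[[1,0,0,20,0],[1,0,0,50,0],[1,0,0,60,0],[1,0,0,60,0]]'
```

```text
t: 1.9
tcp_pos: [468.2, 112.4, 81.5]
ee_rot: [0.001, 0.623, 0.782, 0.001]
wrist_force: [0.3, 0.7, 0.7]
grip_width: 0.606
grip_force: 0.0
t: 2.23
tcp_pos: [468.1, 112.0, 81.1]
ee_rot: [0.001, 0.623, 0.782, 0.001]
wrist_force: [0.1, 1.4, 6.3]
grip_width: 0.34
grip_force: 59.8
t: 2.57
tcp_pos: [468.8, 112.0, 142.3]
ee_rot: [0.002, 0.623, 0.782, 0.002]
wrist_force: [0.7, 0.2, -0.9]
grip_width: 0.343
grip_force: 59.3
```

```bash
python3 -m crank '[[1,107,-132,0,0],[1,107,-132,0,0],[1,107,-132,0,0],[1,107,-132,0,0],[1,107,-132,0,0],[1,107,-132,0,0]]'; python3 -m crank '[[1,0,0,-40,0],[1,0,0,-75,0],[1,0,0,-95,0],[1,0,0,-103,0],[1,0,0,-107,0],[1,0,0,-110,0],[1,0,0,-110,0]]'; python3 - <<'E'
from h import *
print(get_state()["wrist_force"],get_state()["tcp_pos"])
E
```

```text
t: 3.07
tcp_pos: [574.4, -22.5, 137.1]
ee_rot: [-0.001, 0.624, 0.781, -0.001]
wrist_force: [-0.1, 0.3, -0.9]
grip_width: 0.343
grip_force: 59.6
t: 3.65
tcp_pos: [572.8, -19.5, 31.1]
ee_rot: [-0.0, 0.623, 0.782, 0.0]
wrist_force: [-2.0, 1.2, 4.4]
grip_width: 0.343
grip_force: 60.0
[-2.00893164  1.211842    4.40289502] [572.76780767 -19.52683014  31.13960113]
```

```bash
python3 -m crank '[[-0.3,0,0,0,0],[-1,0,0,0,0],[-1,0,0,0,0],[-1,0,0,2,0],[-1,0,0,40,0],[-1,0,0,80,0],[-1,0,0,120,0],[-1,0,0,160,0]]'; python3 -m crank '[[-1,-84,158,20,5.4],[-1,-84,158,20,5.4],[-1,-84,158,20,5.4],[-1,-84,158,20,5.4],[-1,-84,158,20,5.4],[-1,-84,158,20,5.4]]';python3 -m crank '[[-1,-104,159,0,5.5],[-1,-104,159,0,5.5],[-1,-104,159,0,5.5],[-1,-104,159,0,5.5],[-1,-104,159,0,5.5],[-1,-104,159,0,5.5],[-1,-104,159,0,5.5]]'
python3 - <<'E'
from h import *
s=get_state();im=capture("wrist");cv2.imwrite("pics/w1.png",im)
print(s["t"],s["tcp_pos"],s["ee_rot"],s["ft_torque"])
for nm,cl,z in(("or",ORANGE,50),("navy",NAVY,85)):
    for c in blobs(mask(im,*cl),300): print(nm,cv2.boundingRect(c),rect("wrist",c,z,s))
im=capture("top")
for nm,cl,z in(("or",ORANGE,25),("navy",NAVY,42)):
    for c in blobs(mask(im,*cl),60):
        x,y,w,h=cv2.boundingRect(c)
        if y>130 and x<460: print(nm,(x+w//2,y+h//2),rect("top",c,z))
E
```

```text
t: 4.32
tcp_pos: [573.5, -20.4, 191.1]
ee_rot: [-0.0, 0.623, 0.782, -0.0]
wrist_force: [1.6, -0.3, 0.1]
grip_width: 1.001
grip_force: 0.0
t: 4.82
tcp_pos: [488.6, 140.2, 210.3]
ee_rot: [0.0, 0.377, 0.926, 0.001]
wrist_force: [0.3, 0.2, 0.1]
grip_width: 1.001
grip_force: 0.0
t: 5.4
tcp_pos: [385.9, 297.0, 209.1]
ee_rot: [0.0, 0.102, 0.995, -0.0]
wrist_force: [0.6, 0.1, -0.0]
grip_width: 0.999
grip_force: 0.0
5.4 [385.85170376 296.9556211  209.14877113] [ 1.34302393e-04  1.01712839e-01  9.94813756e-01 -2.65389392e-04] [ 0.00931696 -0.00521989  0.02570305]
or (0, 337, 18, 36) [471.8 -67.6  47.6  17.9 -28.7]
or (98, 253, 87, 101) [443.  105.5 102.7  62.   12.5]
or (289, 158, 66, 140) [401.1 294.6 138.4  59.  -11.6]
navy (321, 91, 42, 41) [297.4 327.9  30.5  21.6 -59.9]
or (228, 311) [360.  308.   59.5  43.8  76.2]
or (235, 279) [444.7 288.2  63.7  62.9  74.5]
or (384, 282) [423.9 -98.2 141.1  59.9  -2.5]
or (305, 268) [466.9 106.4 141.8  59.3  12.6]
navy (251, 334) [298.4 243.6 106.5  59.3 -89.9]
navy (461, 328) [ 302.1 -284.3  120.    50.4  -89.5]
navy (445, 239) [ 530.  -259.1  101.1   69.1   85.7]
navy (351, 224) [576.2 -20.4  72.4  42.1 -74.3]
navy (412, 176) [ 703.1 -185.2   42.8   19.4   88.3]
navy (442, 170) [ 717.1 -266.6   37.7   31.8   65.3]
```

View pics/w1.png

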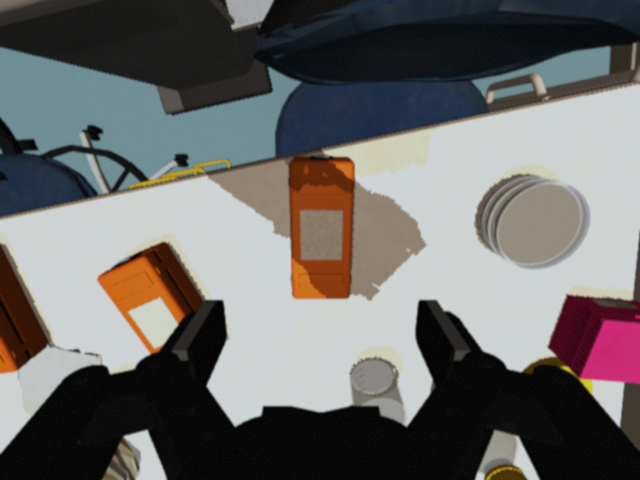

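The wrist view shows the left case at (322,228), straight between the fingers and in line with them. The top view shows the carton standing at (576,-20). Case a is about 18 mm further in x, so I'll move there, descend and grip.

```bash
python3 -m crank '[[-1,18,-2,-35,0],[-1,18,-2,-75,0],[-1,18,-2,-115,0],[-1,18,-2,-150,0],[-1,18,-2,-180,0],[-1,18,-2,-198,0],[-1,18,-2,-204,0],[-1,18,-2,-204,0]]'; python3 -m crank '[[1,0,0,0,0],[1,0,0,0,0],[1,0,0,0,0],[1,0,0,0,0],[1,0,0,0,0]]';python3 -m crank '[[1,0,0,10,0],[1,0,0,45,0],[1,0,0,80,0],[1,0,0,110,0],[1,0,0,120,0],[1,0,0,120,0],[1,0,0,120,0]]'; python3 -c '
from h import *
s=get_state();print(s["ft_torque"])'
```

```text
t: 6.17
tcp_pos: [403.7, 292.7, 3.8]
ee_rot: [-0.001, 0.103, 0.995, -0.001]
wrist_force: [-0.4, 0.4, 1.2]
grip_width: 0.998
grip_force: 0.0
t: 6.58
tcp_pos: [405.4, 295.0, 7.3]
ee_rot: [0.002, 0.102, 0.995, 0.001]
wrist_force: [0.7, -3.0, 6.6]
grip_width: 0.695
grip_force: 66.3
t: 7.17
tcp_pos: [403.7, 294.6, 124.8]
ee_rot: [-0.0, 0.102, 0.995, 0.0]
wrist_force: [-0.5, 0.6, -4.8]
grip_width: 0.695
grip_force: 67.4
[-0.03925915  0.02584039  0.01556294]
```

```bash
cat >> h.py <<'E'
def tq(yaw,n=6):
    L=[]
    for i in range(n):
        capture("wrist");s=get_state();L.append(np.r_[s["ft_torque"],s["wrist_force"]])
    L=np.array(L);a=np.radians(yaw);y=-np.sin(a)*L[:,0]+np.cos(a)*L[:,1]
    print("t %.2f  My %.3f +- %.3f"%(s["t"],y.mean(),y.std()),"T",L.mean(0)[:3].round(3),"F",L.mean(0)[3:].round(2),"tilt",np.round(s["ee_rot"],3))
E
Q='import h;h.tq(-12)'
python3 -c "$Q"
python3 -m crank '[[1,39,-8,0,0],[1,78,-16,0,0],[1,98,-20,0,0],[1,98,-20,0,0],[1,98,-20,0,0],[1,98,-20,0,0],[1,98,-20,0,0],[1,98,-20,0,0]]' |grep -E 'tcp|grip'; python3 -c "$Q"
python3 -m crank '[[1,-39,8,0,0],[1,-78,16,0,0],[1,-98,20,0,0],[1,-98,20,0,0],[1,-98,20,0,0],[1,-98,20,0,0],[1,-98,20,0,0],[1,-98,20,0,0]]' |grep -E 'tcp|grip'; python3 -c "$Q"
```

```text
t 7.47  My 0.004 +- 0.027 T [-0.002  0.004 -0.005] F [-0.45  0.19 -4.27] tilt [-0.001  0.102  0.995 -0.001]
tcp_pos: [500.9, 274.8, 125.2]
grip_width: 0.698
grip_force: 67.2
t 8.43  My -0.025 +- 0.103 T [ 0.008 -0.027  0.013] F [-0.04 -0.07 -4.26] tilt [0.    0.102 0.995 0.   ]
tcp_pos: [404.7, 294.5, 125.3]
grip_width: 0.693
grip_force: 67.1
t 9.40  My -0.035 +- 0.137 T [-0.011 -0.033  0.021] F [-0.19  0.38 -3.89] tilt [-0.     0.102  0.995 -0.   ]
```

```bash
cat >> h.py <<'E'
def ts(yaw,n=14):
    a=np.radians(yaw);L=[]
    for i in range(n):
        capture("wrist");s=get_state();T=s["ft_torque"];L.append((-np.sin(a)*T[0]+np.cos(a)*T[1],np.cos(a)*T[0]+np.sin(a)*T[1]))
    L=np.array(L);print("t %.2f"%s["t"],"My",L[:,0].round(3),"mean last half %.3f"%L[n//2:,0].mean(),"Mx %.3f"%L[n//2:,1].mean())
E
Q='import h;h.ts(-12)'
python3 -c "$Q"
python3 -m crank '[[1,39,-8,0,0],[1,78,-16,0,0],[1,98,-20,0,0],[1,98,-20,0,0],[1,98,-20,0,0]]' |grep -E 'tcp'; python3 -c "$Q"
python3 -m crank '[[1,-39,8,0,0],[1,-78,16,0,0],[1,-98,20,0,0],[1,-98,20,0,0],[1,-98,20,0,0]]' |grep -E 'tcp'; python3 -c "$Q"
```

```text
t 10.10 My [ 0.145  0.041 -0.145 -0.217 -0.075  0.073  0.169  0.112 -0.014 -0.138
 -0.203 -0.013  0.102  0.182] mean last half 0.004 Mx -0.033
tcp_pos: [502.6, 274.1, 124.7]
t 11.22 My [-0.153  0.107  0.122 -0.186  0.167 -0.047 -0.151  0.181 -0.062  0.116
  0.043 -0.163  0.225 -0.144] mean last half 0.028 Mx 0.011
tcp_pos: [403.1, 294.8, 125.7]
t 12.33 My [-0.246 -0.189 -0.125  0.006  0.211  0.163  0.034 -0.13  -0.208 -0.094
  0.073  0.17   0.117  0.   ] mean last half -0.010 Mx 0.022
```

```bash
python3 -m crank '[[1,0,0,0,0],[1,0,0,0,0],[1,0,0,0,0],[1,0,0,0,0],[1,0,0,0,0],[1,0,0,0,0],[1,0,0,0,0],[1,0,0,0,0]]' >/dev/null; python3 - <<'E'
from h import *
a=np.radians(-12);u=np.array([np.cos(a),np.sin(a)])
for i in range(16):
    capture("wrist");s=get_state();T=s["ft_torque"];F=s["wrist_force"]
    q=s["ee_rot"];z=R.from_quat([q[1],q[2],q[3],q[0]]).as_matrix()[:,2]
    print("%.2f My %.3f Fx %.2f Fz %.2f x %.2f tilt %.4f"%(s["t"],-np.sin(a)*T[0]+np.cos(a)*T[1],u@F[:2],F[2],u@s["tcp_pos"][:2],u@z[:2]))
E
```

```text
13.05 My 0.138 Fx 0.69 Fz -4.13 x 333.81 tilt -0.0000
13.10 My 0.106 Fx -0.57 Fz -4.53 x 333.82 tilt 0.0000
13.15 My -0.107 Fx -0.43 Fz -3.56 x 333.84 tilt 0.0000
13.20 My -0.153 Fx -0.61 Fz -2.84 x 333.84 tilt 0.0000
13.25 My -0.174 Fx -1.37 Fz -4.17 x 333.84 tilt 0.0000
13.30 My 0.031 Fx -0.83 Fz -4.37 x 333.83 tilt -0.0000
13.35 My 0.094 Fx -0.26 Fz -5.10 x 333.82 tilt 0.0000
13.40 My 0.167 Fx -0.02 Fz -4.71 x 333.83 tilt -0.0000
13.45 My 0.037 Fx -0.13 Fz -4.38 x 333.82 tilt -0.0000
13.50 My -0.138 Fx 0.80 Fz -3.31 x 333.83 tilt 0.0000
13.55 My -0.217 Fx 0.57 Fz -4.56 x 333.82 tilt -0.0001
13.60 My -0.251 Fx -0.53 Fz -3.98 x 333.84 tilt 0.0000
13.65 My 0.042 Fx -1.22 Fz -3.96 x 333.81 tilt -0.0000
13.70 My 0.169 Fx -0.45 Fz -5.07 x 333.83 tilt -0.0000
13.75 My 0.142 Fx -0.52 Fz -4.66 x 333.84 tilt 0.0000
13.80 My -0.004 Fx 0.59 Fz -4.04 x 333.83 tilt 0.0000
```

```bash
python3 -m crank '[[1,0,0,-40,0],[1,0,0,-75,0],[1,0,0,-100,0],[1,0,0,-111,0],[1,0,0,-116,0],[1,0,0,-119,0],[1,0,0,-120,0],[1,0,0,-120,0]]'; python3 -m crank '[[-0.3,0,0,0,0],[-1,0,0,0,0],[-1,0,0,0,0],[-1,0,0,5,0],[-1,0,0,40,0],[-1,0,0,80,0],[-1,0,0,120,0]]'; python3 -m crank '[[-1,63,-188,0,4.05],[-1,63,-188,0,4.05],[-1,63,-188,0,4.05],[-1,63,-188,0,4.05],[-1,63,-188,0,4.05],[-1,63,-188,0,4.05],[-1,63,-188,0,4.05]]'
python3 - <<'E'
from h import *
im=capture("top")
for c in blobs(mask(im,*ORANGE),60):
        x,y,w,h=cv2.boundingRect(c)
        if y>130 and x<460: print((x+w//2,y+h//2),rect("top",c,25))
E
```

```text
t: 14.47
tcp_pos: [404.9, 295.3, 7.3]
ee_rot: [0.001, 0.102, 0.995, 0.001]
wrist_force: [0.1, -0.5, -3.2]
grip_width: 0.694
grip_force: 68.2
t: 15.05
tcp_pos: [403.4, 294.2, 126.8]
ee_rot: [-0.0, 0.102, 0.995, -0.0]
wrist_force: [1.5, 0.4, 0.3]
grip_width: 1.0
grip_force: 0.0
t: 15.63
tcp_pos: [467.8, 104.4, 126.0]
ee_rot: [0.001, -0.107, 0.994, 0.0]
wrist_force: [-0.4, 0.4, 1.0]
grip_width: 1.002
grip_force: 0.0
(231, 293) [405.9 297.7 141.7  62.3 -11.9]
(384, 282) [423.9 -98.2 141.1  60.   -2.5]
```

```bash
python3 -m crank '[[-1,0,1,-40,0],[-1,0,1,-75,0],[-1,0,1,-100,0],[-1,0,1,-115,0],[-1,0,1,-120,0],[-1,0,1,-120,0]]'; python3 -m crank '[[1,0,0,0,0],[1,0,0,0,0],[1,0,0,0,0],[1,0,0,0,0],[1,0,0,0,0]]';python3 -m crank '[[1,0,0,10,0],[1,0,0,45,0],[1,0,0,80,0],[1,0,0,110,0],[1,0,0,120,0],[1,0,0,120,0],[1,0,0,120,0]]'
Q='import h;h.ts(12.6)'
python3 -c "$Q"
python3 -m crank '[[1,39,9,0,0],[1,78,18,0,0],[1,98,22,0,0],[1,98,22,0,0],[1,98,22,0,0]]' |grep -E 'tcp'; python3 -c "$Q"
python3 -m crank '[[1,-39,-9,0,0],[1,-78,-18,0,0],[1,-98,-22,0,0],[1,-98,-22,0,0],[1,-98,-22,0,0]]' |grep -E 'tcp'; python3 -c "$Q"
```

```text
t: 16.18
tcp_pos: [465.7, 108.7, 4.3]
ee_rot: [-0.001, -0.111, 0.994, -0.0]
wrist_force: [0.4, -0.0, -0.4]
grip_width: 1.001
grip_force: 0.0
t: 16.6
tcp_pos: [468.3, 108.0, 7.1]
ee_rot: [0.002, -0.11, 0.994, 0.0]
wrist_force: [-0.5, 0.4, 6.7]
grip_width: 0.697
grip_force: 66.4
t: 17.18
tcp_pos: [466.6, 107.5, 124.6]
ee_rot: [-0.0, -0.11, 0.994, 0.0]
wrist_force: [-0.1, 0.4, -5.1]
grip_width: 0.696
grip_force: 67.7
t 17.88 My [ 0.02  -0.027 -0.008 -0.021 -0.048 -0.065 -0.029 -0.017 -0.01  -0.009
 -0.033  0.004 -0.05  -0.054] mean last half -0.024 Mx 0.005
tcp_pos: [565.5, 129.7, 124.6]
t 19.00 My [-0.024  0.019  0.013 -0.358 -0.51   0.189  0.069  0.067  0.026  0.056
  0.024  0.075  0.088  0.055] mean last half 0.056 Mx 0.003
tcp_pos: [466.5, 107.5, 125.8]
t 20.12 My [ 0.497  0.417 -0.279 -0.121 -0.136 -0.152 -0.067 -0.093 -0.111 -0.052
 -0.121 -0.121 -0.095 -0.147] mean last half -0.105 Mx -0.023
```

Case b shows clear end impacts, and its moment settles at +0.06 and then −0.11 N m, a shift of 0.16 N m. Case a only swayed about zero. I'll put b down and check c.

```bash
python3 -m crank '[[1,0,0,-40,0],[1,0,0,-75,0],[1,0,0,-100,0],[1,0,0,-111,0],[1,0,0,-116,0],[1,0,0,-119,0],[1,0,0,-120,0],[1,0,0,-120,0]]'; python3 -m crank '[[-0.3,0,0,0,0],[-1,0,0,0,0],[-1,0,0,0,0],[-1,0,0,5,0],[-1,0,0,40,0],[-1,0,0,80,0],[-1,0,0,120,0]]'; python3 -m crank '[[-1,-43,-206,0,-2.5],[-1,-43,-206,0,-2.5],[-1,-43,-206,0,-2.5],[-1,-43,-206,0,-2.5],[-1,-43,-206,0,-2.5],[-1,-43,-206,0,-2.5],[-1,-43,-206,0,-2.5]]'
python3 - <<'E'
from h import *
im=capture("top")
for c in blobs(mask(im,*ORANGE),60):
        x,y,w,h=cv2.boundingRect(c)
        if y>130 and x<460: print((x+w//2,y+h//2),rect("top",c,25))
E
```

```text
t: 20.78
tcp_pos: [465.6, 107.2, 7.1]
ee_rot: [-0.001, -0.11, 0.994, -0.0]
wrist_force: [-7.0, -1.3, 8.5]
grip_width: 0.696
grip_force: 75.2
t: 21.37
tcp_pos: [466.6, 107.5, 127.0]
ee_rot: [-0.0, -0.11, 0.994, -0.0]
wrist_force: [1.7, -0.7, -0.2]
grip_width: 1.002
grip_force: 0.0
t: 21.95
tcp_pos: [424.0, -100.7, 126.3]
ee_rot: [0.001, 0.023, 1.0, -0.0]
wrist_force: [-0.1, 0.5, 0.4]
grip_width: 0.996
grip_force: 0.0
(380, 292) [397.9 -87.7  87.2  36.   -2.6]
(231, 293) [405.9 297.7 141.7  62.3 -11.9]
(380, 262) [477.2 -90.2  34.9  34.   -2.6]
(304, 269) [464.4 107.5 142.3  58.6  12.6]
```

```bash
python3 -m crank '[[-1,0,1,-40,0],[-1,0,1,-75,0],[-1,0,1,-100,0],[-1,0,1,-115,0],[-1,0,1,-120,0],[-1,0,1,-120,0]]'; python3 -m crank '[[1,0,0,0,0],[1,0,0,0,0],[1,0,0,0,0],[1,0,0,0,0],[1,0,0,0,0]]';python3 -m crank '[[1,0,0,10,0],[1,0,0,45,0],[1,0,0,80,0],[1,0,0,110,0],[1,0,0,120,0],[1,0,0,120,0],[1,0,0,120,0]]'
Q='import h;h.ts(-2.5)'
python3 -c "$Q"
python3 -m crank '[[1,39,-2,0,0],[1,78,-4,0,0],[1,98,-5,0,0],[1,98,-5,0,0],[1,98,-5,0,0]]' |grep -E 'tcp'; python3 -c "$Q"
python3 -m crank '[[1,-39,2,0,0],[1,-78,4,0,0],[1,-98,5,0,0],[1,-98,5,0,0],[1,-98,5,0,0]]' |grep -E 'tcp'; python3 -c "$Q"
```

```text
t: 22.5
tcp_pos: [423.5, -96.0, 4.4]
ee_rot: [-0.001, 0.019, 1.0, 0.0]
wrist_force: [0.0, 0.1, -0.1]
grip_width: 0.997
grip_force: 0.0
t: 22.92
tcp_pos: [425.4, -97.3, 7.0]
ee_rot: [0.002, 0.021, 1.0, 0.0]
wrist_force: [-0.4, 2.7, 6.1]
grip_width: 0.697
grip_force: 66.4
t: 23.5
tcp_pos: [423.6, -97.5, 124.7]
ee_rot: [-0.0, 0.021, 1.0, -0.0]
wrist_force: [-0.7, 0.4, -5.7]
grip_width: 0.692
grip_force: 67.4
t 24.20 My [-0.168  0.139  0.128 -0.25   0.187 -0.2   -0.131  0.207 -0.233  0.222
 -0.035 -0.13   0.162 -0.234] mean last half -0.006 Mx -0.014
tcp_pos: [522.4, -102.4, 124.7]
t 25.32 My [ 0.123  0.027 -0.228  0.11   0.004 -0.169  0.158 -0.033 -0.192  0.119
 -0.027 -0.099  0.13  -0.019] mean last half -0.017 Mx -0.006
tcp_pos: [423.4, -97.5, 125.7]
t 26.43 My [-0.301 -0.123  0.16   0.166  0.031 -0.19  -0.232 -0.056  0.11   0.224
  0.076 -0.145 -0.196 -0.127] mean last half -0.016 Mx -0.005
```

Case c averages zero throughout (it only sways), so b is the one that rattles. I'll put c down and go back to b.

```bash
python3 -m crank '[[1,0,0,-40,0],[1,0,0,-75,0],[1,0,0,-100,0],[1,0,0,-111,0],[1,0,0,-116,0],[1,0,0,-119,0],[1,0,0,-120,0],[1,0,0,-120,0]]'; python3 -m crank '[[-0.3,0,0,0,0],[-1,0,0,0,0],[-1,0,0,0,0],[-1,0,0,5,0],[-1,0,0,40,0],[-1,0,0,80,0],[-1,0,0,120,0]]'; python3 -m crank '[[-1,42,205,0,2.5],[-1,42,205,0,2.5],[-1,42,205,0,2.5],[-1,42,205,0,2.5],[-1,42,205,0,2.5],[-1,42,205,0,2.5],[-1,42,205,0,2.5]]'
python3 - <<'E'
from h import *
im=capture("top");cv2.imwrite("pics/top1.png",im)
for c in blobs(mask(im,*ORANGE),60):
        x,y,w,h=cv2.boundingRect(c)
        if y>130 and x<460: print((x+w//2,y+h//2),rect("top",c,25))
E
```

```text
t: 27.1
tcp_pos: [423.8, -97.5, 7.0]
ee_rot: [0.0, 0.021, 1.0, -0.0]
wrist_force: [-2.5, -0.0, 1.3]
grip_width: 0.699
grip_force: 70.3
t: 27.68
tcp_pos: [423.3, -97.3, 126.8]
ee_rot: [-0.001, 0.021, 1.0, 0.0]
wrist_force: [1.2, 0.5, 0.5]
grip_width: 0.993
grip_force: 0.0
t: 28.27
tcp_pos: [466.4, 109.7, 125.7]
ee_rot: [0.0, -0.112, 0.994, -0.0]
wrist_force: [-0.1, -0.9, -0.7]
grip_width: 1.003
grip_force: 0.0
(231, 293) [405.7 296.9 141.7  64.  -11.9]
(384, 282) [423.7 -98.3 140.8  60.1  -2.5]
```

View pics/top1.png

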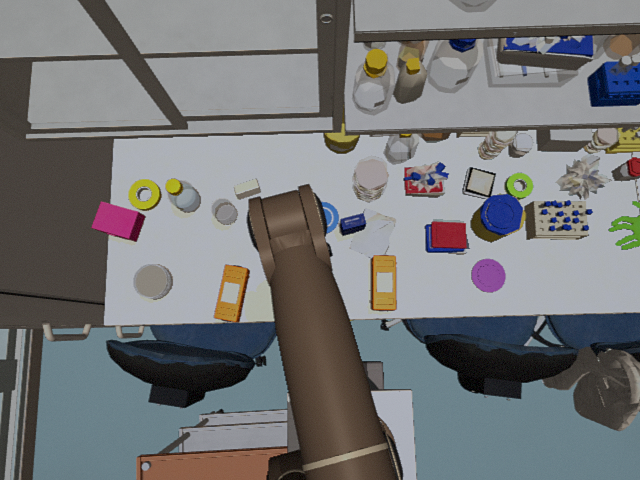

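The picture shows cases a (232,292) and c (384,282) lying flat, the carton upright at (352,222), and the arm over b. Now I'll grip b and lift it.

```bash
python3 -m crank '[[-1,0,0,-40,0],[-1,0,0,-75,0],[-1,0,0,-100,0],[-1,0,0,-115,0],[-1,0,0,-120,0],[-1,0,0,-120,0]]'; python3 -m crank '[[1,0,0,0,0],[1,0,0,0,0],[1,0,0,0,0],[1,0,0,0,0],[1,0,0,0,0]]';python3 -m crank '[[1,0,0,10,0],[1,0,0,40,0],[1,0,0,75,0],[1,0,0,110,0],[1,0,0,145,0],[1,0,0,165,0],[1,0,0,174,0],[1,0,0,174,0]]'; python3 -m crank '[[1,8,-3,0,0],[1,25,-9,0,0],[1,47,-17,0,0],[1,69,-25,0,0],[1,91,-33,0,0],[1,113,-41,0,0],[1,130,-47,0,0],[1,138,-50,0,0]]'; python3 - <<'E'
import h;h.ts(12.6)
from h import *
s=get_state();print(s["tcp_pos"],s["t"])
im=capture("side");cv2.imwrite("pics/side1.png",cv2.resize(im[150:350,180:450],None,fx=2.5,fy=2.5))
E
```

```text
t: 28.82
tcp_pos: [464.9, 106.0, 4.4]
ee_rot: [-0.001, -0.109, 0.994, -0.0]
wrist_force: [-0.1, 0.4, -0.3]
grip_width: 0.997
grip_force: 0.0
t: 29.23
tcp_pos: [467.3, 107.6, 7.1]
ee_rot: [0.002, -0.11, 0.994, -0.0]
wrist_force: [-0.9, -0.1, 6.2]
grip_width: 0.697
grip_force: 66.3
t: 29.9
tcp_pos: [466.8, 107.8, 181.6]
ee_rot: [0.002, -0.11, 0.994, 0.0]
wrist_force: [-0.0, -0.8, -5.4]
grip_width: 0.691
grip_force: 67.7
t: 30.57
tcp_pos: [605.0, 56.3, 175.6]
ee_rot: [-0.002, -0.109, 0.994, -0.0]
wrist_force: [-0.3, 0.8, -5.1]
grip_width: 0.698
grip_force: 67.1
t 31.27 My [-0.804 -0.166  0.477  0.437 -0.194 -0.018  0.025 -0.019 -0.063 -0.026
  0.026 -0.02  -0.022 -0.004] mean last half -0.018 Mx -0.006
[603.75294093  57.67452709 179.56695562] 31.2667
```

View pics/side1.png

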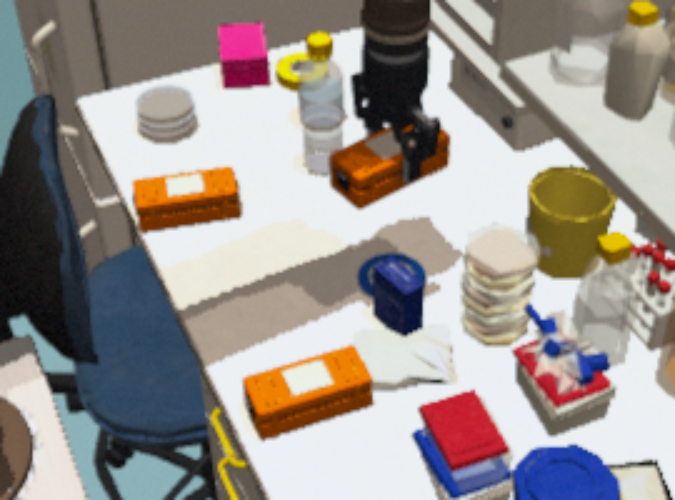

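The side view shows the middle case held over the pad at crop (390,165), with the carton upright at (398,300) and the other two cases flat. I'll check that it's level by projecting the expected level corners into the image, and that it's still.

```bash
python3 - <<'E'
from h import *
s=get_state();h0=s["tcp_pos"][2]-7.1+25;print("centre z",h0)
im=capture("side");p,T=campose("side")
m=mask(im,(5,120,40),(20,255,255))
c=max((c for c in blobs(m) if 300<cv2.boundingRect(c)[0]<360 and cv2.boundingRect(c)[1]<230),key=cv2.contourArea)
hull=c[:,0]
print("seen  L,R,T,B",[hull[f(hull[:,k])].tolist() for f,k in((np.argmin,0),(np.argmax,0),(np.argmin,1),(np.argmax,1))], "rect",cv2.minAreaRect(c))
for tilt in(-.1,-.05,0,.05,.1):
    M=R.from_euler("zy",[np.radians(12.6),tilt]).as_matrix()
    V=np.array([[x,y,z] for x in(-70,70) for y in(-30,30) for z in(-25,25)])@M.T+[s["tcp_pos"][0],s["tcp_pos"][1],h0]
    C=(V-T[:3,3])@T[:3,:3];uv=np.c_[p["cx"]-p["fx"]*C[:,0]/C[:,2],p["cy"]+p["fy"]*C[:,1]/C[:,2]].astype(np.float32)
    print(tilt,[uv[f(uv[:,k])].round(1).tolist() for f,k in((np.argmin,0),(np.argmax,0),(np.argmin,1),(np.argmax,1))])
print(s["t"]);tq(12.6,6)
E
```

```text
centre z 197.38081849357664
seen  L,R,T,B [[312, 212], [345, 201], [344, 199], [323, 232]] rect ((330.8000183105469, 215.60003662109375), (24.1495361328125, 39.354801177978516), 63.43495178222656)
-0.1 [[311.6000061035156, 212.10000610351562], [361.6000061035156, 213.0], [348.1000061035156, 191.39999389648438], [325.6000061035156, 234.5]]
-0.05 [[311.8999938964844, 211.0], [361.29998779296875, 201.10000610351562], [348.5, 192.10000610351562], [325.1000061035156, 233.89999389648438]]
0 [[312.20001220703125, 209.8000030517578], [361.70001220703125, 202.0], [348.79998779296875, 192.8000030517578], [324.70001220703125, 233.1999969482422]]
0.05 [[312.20001220703125, 222.10000610351562], [362.0, 202.89999389648438], [349.20001220703125, 193.5], [324.29998779296875, 232.5]]
0.1 [[311.8999938964844, 221.1999969482422], [362.20001220703125, 203.8000030517578], [349.3999938964844, 194.3000030517578], [324.0, 231.8000030517578]]
31.3167
t 31.67  My -0.018 +- 0.008 T [ 0.003 -0.018 -0.002] F [ 0.14  0.29 -4.81] tilt [-0.    -0.11   0.994 -0.   ]
```

```bash
python3 - <<'E'
from h import *
s=get_state();im=capture("wrist");cv2.imwrite("pics/w2.png",im);p,T=campose("wrist",s);h0=s["tcp_pos"][2]-7.1+25
for tilt in(-.1,-.05,0,.05,.1):
    M=R.from_euler("ZY",[np.radians(12.6),tilt]).as_matrix()
    V=np.array([[x,y,25] for x in(-70,70) for y in(-30,30)])@M.T+[s["tcp_pos"][0],s["tcp_pos"][1],h0]
    C=(V-T[:3,3])@T[:3,:3];uv=np.c_[p["cx"]-p["fx"]*C[:,0]/C[:,2],p["cy"]+p["fy"]*C[:,1]/C[:,2]]
    print(tilt,uv.round().tolist())
E
```

```text
-0.1 [[224.0, 156.0], [417.0, 156.0], [246.0, 512.0], [395.0, 512.0]]
-0.05 [[221.0, 160.0], [420.0, 160.0], [248.0, 505.0], [393.0, 505.0]]
0 [[218.0, 165.0], [423.0, 165.0], [250.0, 499.0], [391.0, 499.0]]
0.05 [[215.0, 171.0], [426.0, 172.0], [252.0, 492.0], [389.0, 492.0]]
0.1 [[212.0, 179.0], [429.0, 179.0], [254.0, 485.0], [387.0, 485.0]]
```

View pics/w2.png

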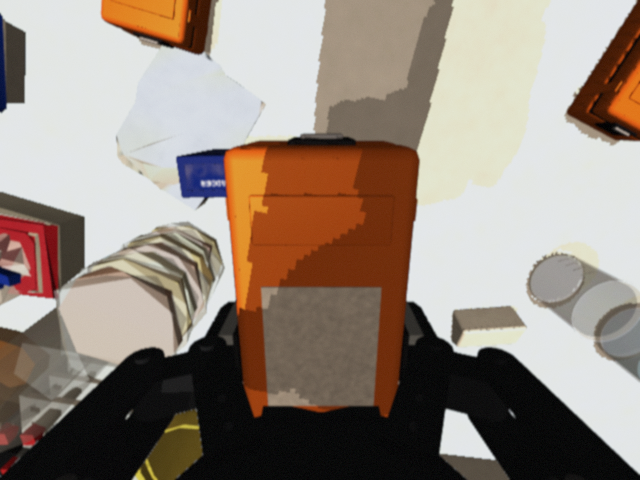

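The wrist view shows the case lid from (226,150)–(419,150) narrowing toward row 400. The sides converge less than they would for a level lid, which suggests about −0.07 rad of tilt in the grip. I'll measure that with fitted side lines, since their vanishing point doesn't depend on depth.

```bash
cat > tilt.py <<'E'
from h import *
def tilt(s,im):
    p,T=campose("wrist",s);m=mask(im,(3,120,40),(22,255,255));rows=np.arange(175,290)
    e=[]
    for r in rows:
        x=np.flatnonzero(m[r,200:440])+200;e.append((x.min(),x.max()))
    e=np.array(e,float);fl=np.polyfit(rows,e[:,0],1);fr=np.polyfit(rows,e[:,1],1)
    v=(fr[1]-fl[1])/(fl[0]-fr[0]);u=np.polyval(fl,v)
    d=T[:3,:3]@np.array([(u-p["cx"])/p["fx"],-(v-p["cy"])/p["fy"],-1]);d/=np.linalg.norm(d)
    # label side lines as a second opinion
    hsv=cv2.cvtColor(im,cv2.COLOR_BGR2HSV);L=[]
    rr=np.arange(295,385)
    for r in rr:
        x=np.flatnonzero(hsv[r,250:395,1]<110)+250;L.append((x.min(),x.max()))
    L=np.array(L,float);a=np.polyfit(rr,L[:,0],1);b=np.polyfit(rr,L[:,1],1);v2=(b[1]-a[1])/(a[0]-b[0]);u2=np.polyval(a,v2)
    d2=T[:3,:3]@np.array([(u2-p["cx"])/p["fx"],-(v2-p["cy"])/p["fy"],-1]);d2/=np.linalg.norm(d2)
    print("edges vp",round(u),round(v),"slope(+x end up) %.3f"%(np.arcsin(d[2])*np.sign(d[0])),"label vp",round(u2),round(v2),"%.3f"%(np.arcsin(d2[2])*np.sign(d2[0])),"yaw %.1f"%np.degrees(np.arctan2(d[1]*np.sign(d[0]),abs(d[0]))), "resid %.2f"%np.std(e[:,0]-np.polyval(fl,rows)))
E
python3 - <<'E'
from tilt import *
s=get_state();tilt(s,cv2.imread("pics/w2.png"))
T=campose("wrist",s)[1]
# reference: same measure for case a lying flat (level), picture w1 has it under the open gripper
im=cv2.imread("pics/w1.png");m=mask(im,(3,120,40),(22,255,255));rows=np.arange(175,290);e=[]
for r in rows:
    x=np.flatnonzero(m[r,270:380])+270;e.append((x.min(),x.max()))
e=np.array(e,float);fl=np.polyfit(rows,e[:,0],1);fr=np.polyfit(rows,e[:,1],1);print("flat case vp row",(fr[1]-fl[1])/(fl[0]-fr[0]))
E
```

```text
edges vp -6400 66038 slope(+x end up) 0.315 label vp 318 1192 -0.013 yaw 6.5 resid 10.58
flat case vp row 1113.751982530749
```

```bash
python3 - <<'E'
from h import *
from scipy.stats import theilslopes
s=get_state();p,T=campose("wrist",s);im=cv2.imread("pics/w2.png");hsv=cv2.cvtColor(im,cv2.COLOR_BGR2HSV)
def vp(rows,f):
    e=np.array([f(r) for r in rows],float);L=[theilslopes(e[:,k],rows) for k in(0,1)]
    v=(L[1][1]-L[0][1])/(L[0][0]-L[1][0]);u=L[0][1]+L[0][0]*v
    d=T[:3,:3]@np.array([(u-p["cx"])/p["fx"],-(v-p["cy"])/p["fy"],-1]);d*=np.sign(d[0])/np.linalg.norm(d)
    print("vp",u.round(),v.round(),"slope %.3f"%np.arcsin(d[2]),"widths",e[::20].tolist())
def ends(x): return x.min(),x.max()
vp(np.arange(165,395,1),lambda r:ends(np.flatnonzero((hsv[r,221:425,1]>140)&(hsv[r,221:425,0]<25)&(hsv[r,221:425,2]>60))+221))
vp(np.arange(295,385),lambda r:ends(np.flatnonzero(hsv[r,250:395,1]<110)+250))
E
```

```text
vp 319.0 1215.0 slope -0.005 widths [[224.0, 417.0], [226.0, 415.0], [227.0, 415.0], [230.0, 411.0], [232.0, 410.0], [234.0, 408.0], [235.0, 406.0], [236.0, 405.0], [238.0, 403.0], [240.0, 401.0], [242.0, 399.0], [244.0, 397.0]]
vp 318.0 1202.0 slope -0.010 widths [[262.0, 380.0], [263.0, 378.0], [264.0, 377.0], [265.0, 376.0], [267.0, 374.0]]
```

The case is level to within 0.01 rad, still, about 197 mm up and centred over the pad.

```bash
python3 -c '
from workcell import *
print(hand_in())'
```

```text
the job is handed in; nothing more can be done
None
```

The middle case (b) is the one that rattles; I handed in with it held level and still over the blue pad, centre about 197 mm up, the left and right cases flat on the worktop, and the carton standing at about x 576, y -20 mm.

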